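# Draw back the index plunger of a board holder and hold it

### The arm

A 6-joint arm with a two-finger parallel gripper is mounted at the origin on the work surface. World frame = base frame: x ahead of the robot, y to its left, z up, the work surface at z = 0. Lengths are in m, angles in degrees, forces in N, time in s.
With the tool pointing down it reaches from about 0.35 to 0.875 m from the base axis. Payload 4.2 kg.
Tool frame: the origin (TCP) lies on the centre line of the jaws, within the pads' length; the fingertips stand 11 mm ahead of it and the grasp point (between the pads) lies 8 mm behind it; z points along the fingers, y is the line along which they close (so a half turn about z gives the same grasp; the last joint's range is limited). The gripper opens to 87 mm and grips with 3 to 60 N. Pads are 19 mm wide; open, the fingers measure 117 mm over their backs; the gripper's body (75 mm by 190 mm) begins 51 mm behind the grasp point.
Start: joints at [90.103, 22.042, 0.453, 0, -68.411, -14.817], TCP at [0.159, 0.604, 0.234] pointing down, gripper open.
Joint ranges: [-179.83, 179.83], [-69.29, 118.12], [-61.27, 80.66], [-181.25, 117.63], [-171.15, -9.14], [-177.46, 177.46]. Speed limits (degrees/s): [159.86, 159.86, 180, 180, 180, 180].

### API

Orientations are given as a 3x3 rotation matrix whose columns are the frame's x, y, z axes.
In Python, from station import r gives the robot as it stands.
- The arm moves only by the tool servo_tool, never from a script. Its argument "commands" is a list that holds one entry, the list of rows, each a list of 7 numbers: the closure, from 0 (fully open) to 1 (shut), then the shift along the tool's x, y, z in mm, then the turn, a rotation vector about the tool's x, y, z in rad. In form: [[[claw, x, y, z, ax, ay, az], ...]]. A call has exactly 5 rows; each row is the pose to reach, as a shift and turn from the pose commanded when the call began, along the tool's axes at that moment; what a row does not reach only later rows make up. A row lasts 1/10 s, in which the tool goes at most 50 mm and 8.59 degrees, less where a joint would pass 70% of its speed; a pose out of reach is approached as far as the arm can. A call with a gripper value outside its range is refused whole. The fingers move at their own pace and stop on an object; the grip force is fixed at half the most. Time passes only in rows, so rows that repeat a pose let the fingers close, or fill a call up. It gives the time, the measured TCP pose, the force, the opening and the grip force at its end, in the units of the state.
- r.sense(): the state, without advancing time (a new reading comes with each control period).
- r.capture(name): name is "side" or "top" or "wrist"; returns a dict with "pixels" (480x640x3 uint8, red, green, blue), "camera_matrix" (3x3 intrinsics, pixels), "R" (3x3) and "t" (3): a world point X has camera coordinates R X + t. Camera axes: x right, y down, z forward; pixel columns grow to the right and rows downward; lengths in m; the calibration is good to about 2 mm. The wrist camera is an equidistant fisheye: a pixel r from the principal point sees the ray r / f radians off the axis. A picture is of the moment at which its call begins. There is no depth.
- r.finish_job(): hands the job in; it is judged then, once.
The state is a dict: "time_s": time; "joints": joint angles; "joint_velocities": joint speeds; "effort": joint torques, N m; "tcp_pos": TCP position; "ee_rot": TCP orientation; "wrist_force": force on the tool from outside, world axes, zero at the start; "moment": the same for the moment, N m; "gripper_width": opening from 0.0 (shut) to 1.0 (fully open); "gripper_force": force on a finger pad.
Only numpy, scipy, OpenCV 4.12 (cv2) and the standard library are available. Lean on these libraries where they do the work, as an engineer would, in place of code of your own. Each camera call takes 0.05 s, during which the arm holds its last target. There are 200 camera calls.

### The job

A circuit board is clamped in a flip frame that is locked by a spring-loaded index plunger with a red knob. Take the red knob in the fingers with a light squeeze (the plastic is brittle; about 30 N is plenty), draw it straight back, away from the index disc, as far as it goes, and finish while still holding it there, so that a colleague can turn the frame. Do not turn the frame yourself, and leave the bottle, jar and spool around it where they stand.

Things in the scene. Friction and masses are not known exactly. Their poses are not given: they have to be found in the camera images.
- holder: board holder screwed to the bench, grey base 110 x 360 x 12 mm. Origin on the bench below the seated knob's centre; z up. Along its +y: dark plunger bracket (40 mm wide, y 21 to 35 mm, top at 131 mm), upright index disc (76 mm across, y 60 to 68 mm, top at 128 mm), post, flip frame with green board (136 mm wide, y 99 to 277 mm, height 90 mm), second post. Plunger axis level, along y, 115 mm up.
- knob_center (a point): centre of the red knob, a block with two flat upright sides: 22 mm along its x (grip across this), 30 mm along its y (the plunger's axis), 30 mm high; centre 115 mm above the bench. Axes parallel to the holder's; drawn back it moves to its own -y, away from bracket and disc. Seated, it is 6 mm from the bracket; its two sides, outer end and top are free for 60 mm.
- plunger (a joint): how far the plunger is drawn back, m: 0 seated (pin 7 mm deep in the disc's hole), 0.020 at its stop. A spring of 300 N/m pulls it home: 4.5 N at 0, 10.5 N at the stop; it snaps home when let go. The knob cracks when the contact forces of the two fingers on it add up to 130 N (65 N each).
- frame (a joint): turn of the flip frame about its shaft, rad; 0 level, as it is at the start. Stiff: it stays where it is.
- cleaner: bystander: blue cleaner bottle with white cap, 48 mm across, 115 mm high, loose; origin at the centre of its underside
- flux: bystander: amber flux jar with black lid, 44 mm across, 35 mm high, loose; origin at the centre of its underside
- spool: bystander: yellow solder spool, 52 mm across, 36 mm high, loose; origin at the centre of its underside

How it is judged (in metres and radians):
On the way, in this order (a step that is already met when the one before it is completed fails the run):
1. the knob is taken in the fingers while the pin is still seated (contact force between the fingers and plunger above 3 N and value of joint plunger below 0.006 m), for 0.1 s.
2. the plunger is drawn fully back in the fingers (value of joint plunger above 0.017 m and contact force between the fingers and plunger above 3 N), for 0.3 s.
At the end, for the whole second after the job is handed in: the fingers hold the red knob with the plunger at least 17 mm of its 20 mm back; nothing else holds it; the frame is within 0.1 rad of level and the bottle, jar and spool within 20 mm of where they stood (all of step 2 and contact force between plunger and cleaner below 0.5 N and contact force between plunger and flux below 0.5 N and contact force between plunger and spool below 0.5 N and value of joint frame between -0.1 and 0.1 rad and distance of each of cleaner, flux, spool from where it was at the start of the episode below 0.02 m); the arm keeps its last pose, push and grip.
It fails at once if the brittle knob is squeezed or pushed too hard (contact force between the fingers and plunger above 130 N).
It fails at once if the frame is turned (value of joint frame above 0.1 rad or value of joint frame below -0.1 rad).
It fails at once if a bystander is shifted or tipped (distance of any of cleaner, flux, spool from where it was at the start of the episode above 0.02 m or angle between cleaner's own z axis and vertical above 0.4 rad).
It also fails if it takes over 40 s, if anything falls off the work surface, if the arm or the gripper's body presses on something with over 40 N, if the wrist force passes 120 N, or if a joint passes its speed limit or range.

## Working session

There is one attempt and no reset: what is moved stays moved. The work goes in short steps, Python scripts to look and compute and a tool call to move; the robot and the scene stay as the last step left them, time stands still between calls to the robot, and variables do not carry over. Pictures are saved under pics/ and viewed, at most 10 in all, crops included, and the job is handed in when it is done.

Besides the shell and the picture viewer there is one more tool, called as a command line: name --argument value ..., lists and objects as JSON in quotes. servo_tool: Moves the arm, as the interface text tells. Its arguments: {"type":"object","properties":{"commands":{"type":"array","items":{"type":"array","items":{"type":"array","items":{"type":"number"}}}}},"required":["commands"]}

```bash
mkdir -p pics
python3 - <<'E'
from station import r
import cv2,pickle
d={}
for n in("side","top"):
    c=r.capture(n);d[n]=c;cv2.imwrite(f"pics/{n}0.png",c["pixels"][:,:,::-1])
pickle.dump(d,open("c0.pkl","wb"))
s=r.sense();print(s["time_s"],s["tcp_pos"],s["ee_rot"],s["gripper_width"],s["wrist_force"])
E
```

```text
0.1 [0.15860304 0.60400537 0.23257781] [[ 9.67160482e-01 -2.54166166e-01 -4.01870233e-04]
 [-2.54166462e-01 -9.67158540e-01 -1.94095399e-03]
 [ 1.04652607e-04  1.97935594e-03 -9.99998036e-01]] 0.9962446874084364 [ 1.11249191  0.81814582 -0.89830214]
```

View pics/side0.png

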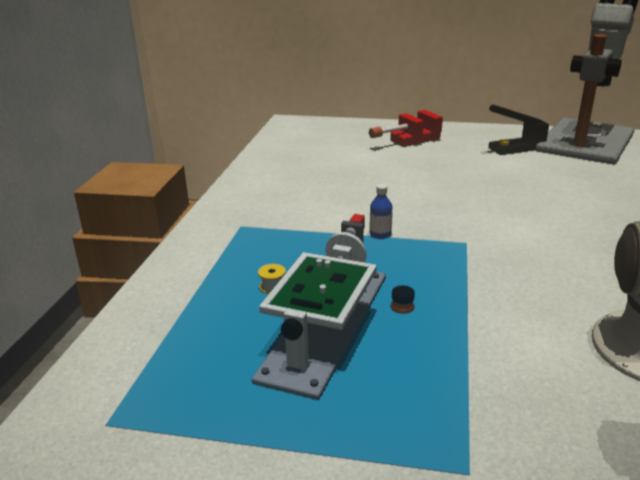

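View pics/top0.png

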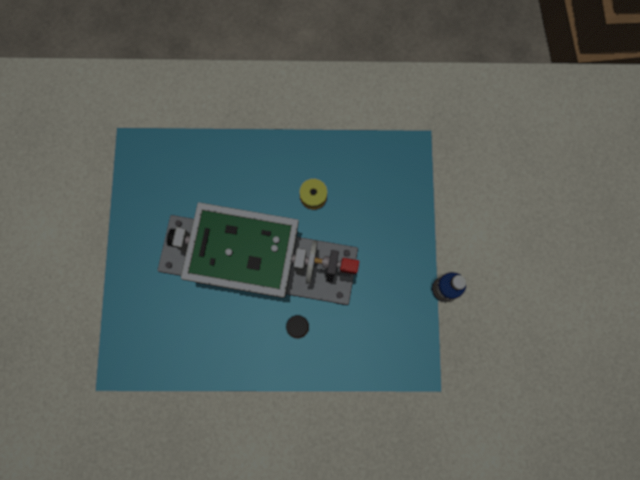

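The side view shows the red knob at about (357,219), with the bottle to its right. In the top view the knob is at about (349,266), the bottle at (455,285), the spool at (313,193) and the jar at (297,326). I'll enlarge both crops and measure.

```bash
cat > h.py <<'E'
import numpy as np
def ground(c,u,v,z):
    K,R,t=np.array(c["camera_matrix"]),np.array(c["R"]),np.array(c["t"])
    d=R.T@np.linalg.solve(K,[u,v,1.]);o=-R.T@t
    return o+d*(z-o[2])/d[2]
def proj(c,X):
    p=np.array(c["camera_matrix"])@(np.array(c["R"])@X+np.array(c["t"]));return p[:2]/p[2]
E
python3 - <<'E'
import pickle,cv2,numpy as np
from h import *
d=pickle.load(open("c0.pkl","rb"))
a=cv2.resize(d["top"]["pixels"][230:310,285:385],None,fx=6,fy=6,interpolation=2)
b=cv2.resize(d["side"]["pixels"][200:280,315:401],None,fx=6,fy=6,interpolation=2)
cv2.imwrite("pics/topc.png",a[:,:,::-1]);cv2.imwrite("pics/sidec.png",b[:,:,::-1])
t=d["top"]
for n,u,v,z in[("knob",349,266,.13),("frameA",197,206,.09),("frameB",298,220,.09),("frameC",289,294,.09),("frameD",183,278,.09),("bottle",459,282,.115),("spool",313,193,.036),("jar",297,326,.035),("baseNE",358,246,.012),("baseSE",349,303,.012),("baseNW",168,215,.012),("baseSW",159,273,.012)]: print(n,ground(t,u,v,z).round(4))
for k in d: print(k,-np.array(d[k]["R"]).T@d[k]["t"])
E
```

```text
knob [ 0.5073 -0.1363  0.13  ]
frameA [0.6176 0.126  0.09  ]
frameB [ 0.5937 -0.0505  0.09  ]
frameC [ 0.4648 -0.0368  0.09  ]
frameD [0.4911 0.1437 0.09  ]
bottle [ 0.4836 -0.3205  0.115 ]
spool [ 0.6582 -0.0762  0.036 ]
jar [ 0.4135 -0.0494  0.035 ]
baseNE [ 0.5629 -0.1611  0.012 ]
baseSE [ 0.4565 -0.1435  0.012 ]
baseNW [0.6201 0.1965 0.012 ]
baseSW [0.51   0.2066 0.012 ]
side [0.36338878 0.87804004 0.63535256]
top [ 0.37274676 -0.07767228  1.02817034]
```

View pics/topc.png

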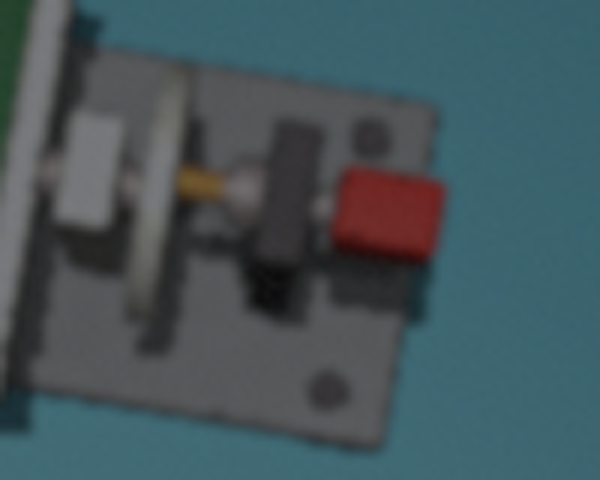

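View pics/sidec.png

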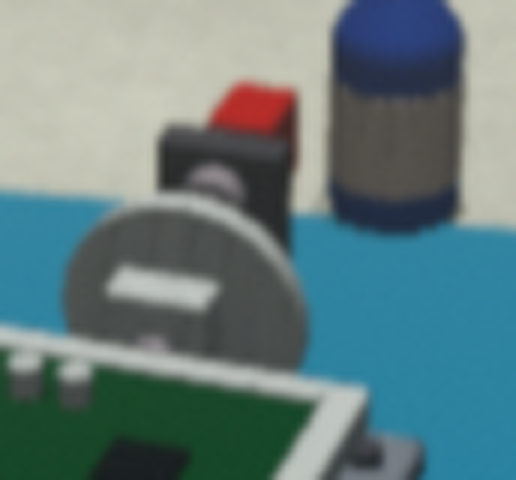

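Run:
```python
import pickle,numpy as np
from h import *
from scipy.optimize import least_squares
d=pickle.load(open("c0.pkl","rb"));T,S=d["top"],d["side"]
tc=lambda x,y:(285+x/6,230+y/6); sc=lambda x,y:(315+x/6,200+y/6)
# knob (local pts), then base pts with offset
P=[(T,(11,15,130),tc(342,169)),(T,(11,-15,130),tc(446,181)),(T,(-11,-15,130),tc(439,249)),(T,(-11,15,130),tc(333,237)),
(S,(11,-15,130),sc(246,83)),(S,(-11,-15,130),sc(298,91)),
(T,(20,21,131),tc(324,124)),(T,(20,35,131),tc(277,120))]
B=[(55,0,(358,246.5)),(-55,0,(348.5,304)),(55,360,(168,215)),(-55,360,(159,273))]
def f(p):
    x,y,a,bx,by=p;R=np.array([[np.cos(a),-np.sin(a)],[np.sin(a),np.cos(a)]]);e=[]
    W=lambda l:np.r_[R@np.array(l[:2])/1000+[x,y],l[2]/1000]
    for c,l,uv in P:e+=list(proj(c,W(l))-uv)
    for lx,ly,uv in B:e+=list(proj(T,W((lx+bx*1000,ly+by*1000,12)))-uv)
    return np.array(e)
s=least_squares(f,[.507,-.136,-.15,0,0],loss="soft_l1");print(s.x[:2].round(4),np.degrees(s.x[2]),s.x[3:].round(4));print(f(s.x).reshape(-1,2).round(1).tolist())
```

```text
[ 0.5088 -0.1378] -9.024828719420942 [ 0.0019 -0.0142]
[[-0.0, -1.0], [0.6, -0.1], [-0.2, 1.6], [-0.6, 0.7], [-2.6, -0.8], [0.1, -0.5], [0.2, 0.5], [-0.3, -0.2], [-0.2, -0.4], [0.5, 0.3], [0.9, 0.4], [-2.9, -0.3]]
```

servo_tool --commands '[[[0,26,31,0,0,0,0.074],[0,52,62,0,0,0,0.147],[0,79,94,0,0,0,0.221],[0,105,126,0,0,0,0.294],[0,132,157,0,0,0,0.368]]]'

```text
time_s: 0.6
tcp_pos: [0.2468, 0.4172, 0.2332]
ee_rot: [[0.81, -0.587, -0.0], [-0.587, -0.81, -0.001], [0.0, 0.001, -1.0]]
wrist_force: [-0.0, -0.3, 0.5]
gripper_width: 1.0
gripper_force: 0.0
```

servo_tool --commands '[[[0,36,20,0,0,0,0.074],[0,72,40,0,0,0,0.147],[0,108,60,0,0,0,0.221],[0,144,79,0,0,0,0.294],[0,179,99,0,0,0,0.368]]]'

```text
time_s: 1.1
tcp_pos: [0.334, 0.2324, 0.2334]
ee_rot: [[0.544, -0.839, -0.0], [-0.839, -0.544, -0.0], [-0.0, 0.0, -1.0]]
wrist_force: [0.1, 1.1, 1.0]
gripper_width: 0.999
gripper_force: 0.0
```

servo_tool --commands '[[[0,40,6,0,0,0,0.074],[0,81,11,0,0,0,0.147],[0,122,17,0,0,0,0.221],[0,162,22,0,0,0,0.294],[0,203,28,0,0,0,0.368]]]'

```text
time_s: 1.6
tcp_pos: [0.4214, 0.0471, 0.2335]
ee_rot: [[0.206, -0.979, 0.0], [-0.979, -0.206, 0.0], [-0.0, -0.0, -1.0]]
wrist_force: [0.1, 0.5, -1.1]
gripper_width: 0.997
gripper_force: 0.0
```

servo_tool --commands '[[[0,40,-9,0,0,0,0.074],[0,80,-19,0,0,0,0.147],[0,120,-28,0,0,0,0.221],[0,160,-38,0,0,0,0.294],[0,199,-48,0,0,0,0.368]]]'

```text
time_s: 2.1
tcp_pos: [0.5099, -0.1376, 0.2332]
ee_rot: [[-0.161, -0.987, -0.001], [-0.987, 0.161, 0.0], [-0.0, 0.001, -1.0]]
wrist_force: [1.1, 1.3, 0.1]
gripper_width: 1.001
gripper_force: 0.0
```

Run:
```python
from station import r
import cv2,pickle
d={n:r.capture(n) for n in("wrist","side")}
pickle.dump(d,open("c1.pkl","wb"))
cv2.imwrite("pics/w1.png",d["wrist"]["pixels"][:,:,::-1])
s=r.sense();print(s["tcp_pos"],s["ee_rot"],s["joints"])
c=d["wrist"];print(c["camera_matrix"],c["R"],c["t"])
```

```text
[ 0.510813   -0.13918836  0.2324243 ] [[-1.63326925e-01 -9.86571139e-01 -1.30503423e-03]
 [-9.86571598e-01  1.63327913e-01 -6.89293924e-04]
 [ 8.93186009e-04  1.17492945e-03 -9.99998911e-01]] [ 2.34672096e+00  1.28158833e+01 -1.29934943e+01  4.04060141e-02
 -6.42669554e+01 -1.17643784e+01]
[[371.64829954   0.         316.75843979]
 [  0.         371.64829954 237.4712838 ]
 [  0.           0.           1.        ]] [[-9.87178406e-01  1.59620511e-01  2.95248259e-04]
 [ 1.53951080e-01  9.51623761e-01  2.65915932e-01]
 [ 4.21646717e-02  2.62551920e-01 -9.63996177e-01]] [0.52568673 0.02003804 0.40312478]
```

View pics/w1.png

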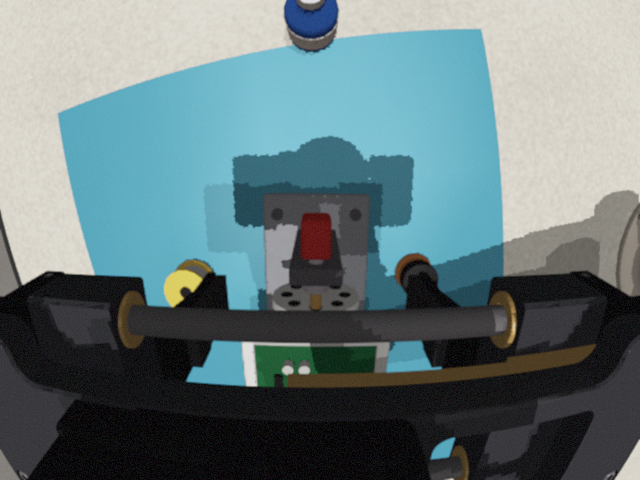

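The knob's top shows from (302,213) to (330,213) at its outer edge. The bracket is below it at (316,272), and the open fingers are at (205,320) and (440,320).

Run:
```python
import pickle,cv2,numpy as np
d=pickle.load(open("c1.pkl","rb"));c=d["wrist"];K,R,t=[np.array(c[k]) for k in("camera_matrix","R","t")]
print("cam",-R.T@t)
def g(u,v,z):
    q=np.array([u-K[0,2],v-K[1,2]])/K[0,0];th=np.hypot(*q);ray=R.T@np.r_[q/th*np.sin(th),np.cos(th)]
    o=-R.T@t;return o+ray*(z-o[2])/ray[2]
def pf(X):
    p=R@X+t;th=np.arctan2(np.hypot(p[0],p[1]),p[2]);return K[:2,2]+K[0,0]*th*p[:2]/np.hypot(*p[:2])
a=np.radians(-9.02);M=np.array([[np.cos(a),-np.sin(a)],[np.sin(a),np.cos(a)]])
im=d["wrist"]["pixels"][:,:,::-1].copy()
x0,y0=270,190;z=6
b=cv2.resize(im[y0:290,x0:370],None,fx=z,fy=z,interpolation=2)
for l in[(11,-15,130),(-11,-15,130),(11,15,130),(-11,15,130),(20,21,131),(-20,21,131),(20,35,131),(-20,35,131)]:
    p=pf(np.r_[M@np.array(l[:2])/1000+[.5088,-.1378],l[2]/1000]);print(l,p.round(1))
    cv2.circle(b,tuple(int(v) for v in (p-[x0,y0]+.5)*z),4,(0,255,0),-1)
for u,v in[(302,213.5),(330,213.5)]:print(g(u,v,.13).round(4))
b=cv2.convertScaleAbs(b,alpha=1.6)
cv2.imwrite("pics/w1c.png",b)
```

```text
cam [ 0.49886408 -0.20882024  0.38312711]
(11, -15, 130) [303.  219.4]
(-11, -15, 130) [334.5 219.3]
(11, 15, 130) [303.6 260.1]
(-11, 15, 130) [334.1 260. ]
(20, 21, 131) [291.2 268.4]
(-20, 21, 131) [346.5 268.2]
(20, 35, 131) [291.7 286.2]
(-20, 35, 131) [346. 286.]
[ 0.5173 -0.1586  0.13  ]
[ 0.4981 -0.1555  0.13  ]
```

View pics/w1c.png

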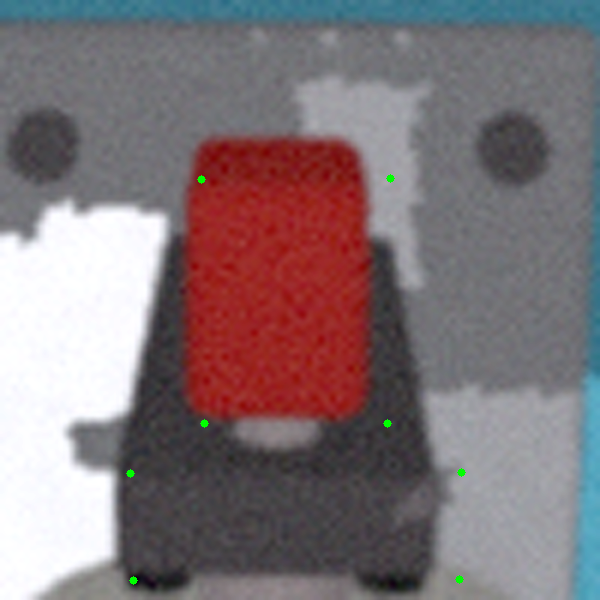

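Model and picture agree to about 2 mm; by the wrist view the knob is at about (0.5107, -0.139), which is right under the TCP. I'll go straight down 125 mm.

servo_tool --commands '[[[0,0,0,18,0,0,0],[0,0,0,36,0,0,0],[0,0,0,54,0,0,0],[0,0,0,72,0,0,0],[0,0,0,85,0,0,0]]]'

```text
time_s: 2.7
tcp_pos: [0.5085, -0.1352, 0.1471]
ee_rot: [[-0.157, -0.988, -0.002], [-0.988, 0.157, 0.0], [-0.0, 0.002, -1.0]]
wrist_force: [0.5, 0.6, -0.3]
gripper_width: 1.0
gripper_force: 0.0
```

servo_tool --commands '[[[0,0,0,10,0,0,0],[0,0,0,20,0,0,0],[0,0,0,30,0,0,0],[0,0,0,40,0,0,0],[0,0,0,40,0,0,0]]]'

```text
time_s: 3.2
tcp_pos: [0.5086, -0.1357, 0.1071]
ee_rot: [[-0.158, -0.987, -0.003], [-0.988, 0.158, 0.0], [0.0, 0.003, -1.0]]
wrist_force: [-0.7, 0.5, -0.1]
gripper_width: 1.003
gripper_force: 0.0
```

Run:
```python
from station import r
import cv2,numpy as np
b=r.capture("wrist")["pixels"][180:430,120:520]
b=cv2.convertScaleAbs(cv2.resize(b,None,fx=2,fy=2),alpha=1.6)
cv2.imwrite("pics/w2.png",b[:,:,::-1])
s=r.sense();print(s["tcp_pos"],s["wrist_force"])
```

```text
[ 0.50930315 -0.13585255  0.10791063] [-0.48237848  0.2637351  -0.48151683]
```

View pics/w2.png

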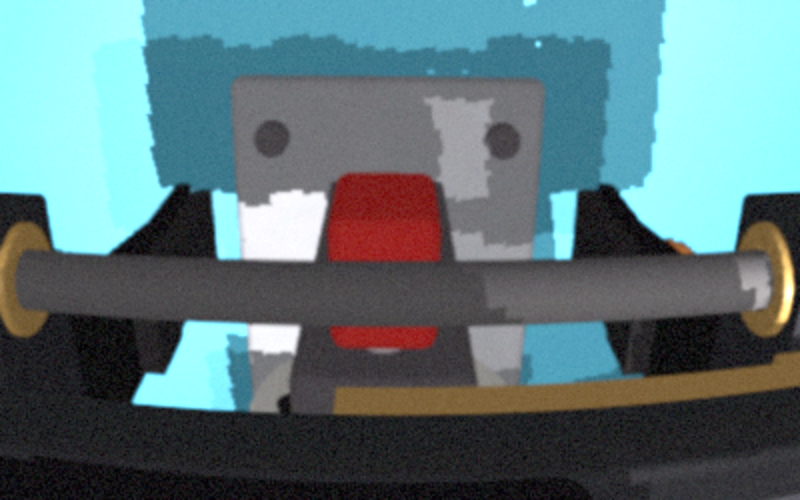

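The knob spans x 330 to 440 in the crop and sits about 2 mm left of midway between the fingers (215 and 575), with nothing in the way. I'll trim the pose and close in stages.

servo_tool --commands '[[[0.2,2,-2,0,0,0,0],[0.4,2,-2,0,0,0,0],[0.55,2,-2,0,0,0,0],[0.65,2,-2,0,0,0,0],[0.68,2,-2,0,0,0,0]]]'

```text
time_s: 3.75
tcp_pos: [0.5114, -0.1381, 0.1088]
ee_rot: [[-0.157, -0.988, 0.0], [-0.988, 0.157, -0.0], [-0.0, -0.0, -1.0]]
wrist_force: [-0.2, -0.1, -0.3]
gripper_width: 0.634
gripper_force: 0.0
```

servo_tool --commands '[[[0.7,0,0,0,0,0,0],[0.72,0,0,0,0,0,0],[0.74,0,0,0,0,0,0],[0.76,0,0,0,0,0,0],[0.78,0,0,0,0,0,0]]]'

```text
time_s: 4.25
tcp_pos: [0.5106, -0.138, 0.1084]
ee_rot: [[-0.158, -0.987, -0.002], [-0.987, 0.158, 0.0], [0.0, 0.002, -1.0]]
wrist_force: [-1.8, 0.0, 0.6]
gripper_width: 0.251
gripper_force: 30.0
```

servo_tool --commands '[[[0.8,0,0,0,0,0,0],[0.8,0,0,0,0,0,0],[0.8,0,0,0,0,0,0],[0.8,1,0,0,0,0,0],[0.8,2,0,0,0,0,0]]]'

```text
time_s: 4.75
tcp_pos: [0.5104, -0.1393, 0.1084]
ee_rot: [[-0.158, -0.987, -0.001], [-0.987, 0.158, 0.001], [-0.001, 0.001, -1.0]]
wrist_force: [-2.7, 6.4, 2.8]
gripper_width: 0.249
gripper_force: 30.0
```

servo_tool --commands '[[[0.8,2,0,0,0,0,0],[0.8,4,0,0,0,0,0],[0.8,6,0,0,0,0,0],[0.8,8,0,0,0,0,0],[0.8,10,0,0,0,0,0]]]'

```text
time_s: 5.25
tcp_pos: [0.5088, -0.1486, 0.1084]
ee_rot: [[-0.158, -0.987, -0.001], [-0.987, 0.158, 0.002], [-0.002, 0.002, -1.0]]
wrist_force: [-3.8, 9.1, 4.1]
gripper_width: 0.251
gripper_force: 30.0
```

servo_tool --commands '[[[0.8,2,0,0,0,0,0],[0.8,4,0,0,0,0,0],[0.8,6,0,0,0,0,0],[0.8,7,0,0,0,0,0],[0.8,7,0,0,0,0,0]]]'

```text
time_s: 5.75
tcp_pos: [0.5077, -0.155, 0.1084]
ee_rot: [[-0.158, -0.987, -0.001], [-0.987, 0.158, 0.003], [-0.003, 0.002, -1.0]]
wrist_force: [-4.3, 11.0, 4.0]
gripper_width: 0.247
gripper_force: 30.0
```

servo_tool --commands '[[[0.8,0.5,0,0,0,0,0],[0.8,1,0,0,0,0,0],[0.8,1,0,0,0,0,0],[0.8,1,0,0,0,0,0],[0.8,1,0,0,0,0,0]]]'

```text
time_s: 6.25
tcp_pos: [0.5076, -0.1558, 0.1084]
ee_rot: [[-0.158, -0.987, -0.001], [-0.987, 0.158, 0.003], [-0.003, 0.002, -1.0]]
wrist_force: [-4.5, 10.1, 4.3]
gripper_width: 0.25
gripper_force: 30.0
```

Run:
```python
from station import r
import cv2,numpy as np
b=r.capture("wrist")["pixels"][180:430,120:520]
b=cv2.convertScaleAbs(cv2.resize(b,None,fx=2,fy=2),alpha=1.6)
cv2.imwrite("pics/w3.png",b[:,:,::-1])
s=r.sense();print(s["tcp_pos"],s["wrist_force"])
```

```text
[ 0.50755189 -0.15583053  0.10838781] [-3.59661672 11.16292645  4.52371895]
```

View pics/w3.png

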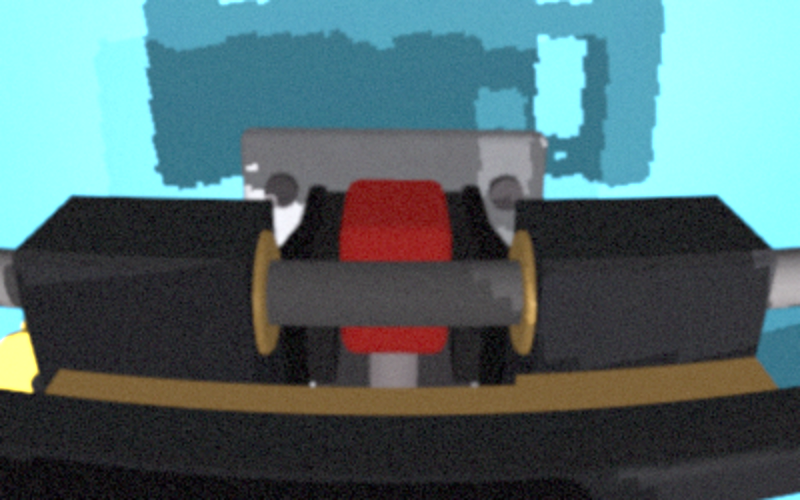

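The fingers hold the knob (345–450 across) and the rod shows behind it. It is about 18 mm out, and the force is still only that of the spring. Drawing on to the stop.

servo_tool --commands '[[[0.8,0.5,0,0,0,0,0],[0.8,1,0,0,0,0,0],[0.8,1.5,0,0,0,0,0],[0.8,2,0,0,0,0,0],[0.8,2,0,0,0,0,0]]]'

```text
time_s: 6.8
tcp_pos: [0.5072, -0.1577, 0.1084]
ee_rot: [[-0.158, -0.987, -0.001], [-0.987, 0.158, 0.003], [-0.003, 0.002, -1.0]]
wrist_force: [-4.0, 10.6, 4.5]
gripper_width: 0.252
gripper_force: 30.0
```

servo_tool --commands '[[[0.8,0.3,0,0,0,0,0],[0.8,0.6,0,0,0,0,0],[0.8,1,0,0,0,0,0],[0.8,1,0,0,0,0,0],[0.8,1,0,0,0,0,0]]]'

```text
time_s: 7.3
tcp_pos: [0.5072, -0.1579, 0.1084]
ee_rot: [[-0.158, -0.987, -0.001], [-0.987, 0.158, 0.004], [-0.004, 0.001, -1.0]]
wrist_force: [-4.2, 14.5, 4.9]
gripper_width: 0.249
gripper_force: 30.0
```

The force stepped up to 14.5 N while the TCP stopped moving, 20 mm back, so the plunger is at its stop with the grip intact. Handing in.

Run:
```python
from station import r
s=r.sense();print(s["time_s"],s["tcp_pos"],s["wrist_force"],s["gripper_force"])
print(r.finish_job())
```

```text
7.3 [ 0.50721248 -0.15794214  0.10839371] [-4.17923408 14.51399913  4.94595544] 30.000751381739974
the job is handed in; nothing more can be done
None
```

The red knob is held at about 30 N with the plunger drawn back about 20 mm to its stop; I did not touch the frame or go near the bottle, jar or spool, and the job is handed in (at 7.3 s; no verdict was returned).

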